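Roll the tall toy carton into its depot bay

TASK

Two cardboard cartons of toys stand on the two roller lanes of the grey toy depot. Push the taller carton along its rollers until it is fully home in the bay at the end of its lane, against the end wall, without lifting or tipping it. Leave the low carton in the other lane where it is.

Things in the scene. Friction and masses are not known exactly. Their poses are not given: they have to be found in the camera images.
- depot: Fixed grey toy depot, base 400 x 220 mm. Origin: centre of underside; +x along both lanes from open entry (-200) to bays, z up. Lanes centred at y = +60 and -60 mm: free-turning rollers, tops z = 38, almost no drag, between cheeks 76 mm apart, tops z = 46. From x = +100 cheeks rise to z = 75: the bay, open on top. End wall: inner face x = +190, top z = 90. Tall carton at home sticks out 10 mm.
- tall_carton_mid (a point): Centre (half-way up) of the taller plain cardboard carton, 100 mm along its x, 66 mm along y, 64 mm high, about 0.25 kg, loose on the rollers of either lane near the entry, its x axis along the lane. Underside at z = 38 mm, top at 102 mm. Home: its centre at x = +140 mm of the depot.
- low_carton_mid (a point): Centre of the low plain cardboard carton, 82 mm along its x, 66 mm along y, 32 mm high, about 0.12 kg, loose on the rollers of the other lane; it must stay there.

How it is judged:
By the outcome, as a careful person would: the job done as asked, in the order asked, and still so for the second after the job is handed in, with the robot touching nothing.
It also fails if it takes over 32 s, if anything falls off the work surface, if the arm or the gripper's body presses on something with over 40 N, if the wrist force passes 120 N, or if a joint passes its speed limit or range.

ROBOT

A 6-joint arm with a two-finger parallel gripper is mounted at the origin on the work surface. World frame = base frame: x ahead of the robot, y to its left, z up, the work surface at z = 0. Lengths are in mm, angles in rad, forces in N, time in s.
With the tool pointing down it reaches from about 275 to 1000 mm from the base axis. Payload 8.4 kg.
Tool frame: the origin (TCP) lies at the very end of the fingers, on their centre line; the grasp point (between the pads) lies 19 mm behind it; z points along the fingers, x is the direction in which the jaws open and shut, and the axes are right-handed (so a half turn about z gives the same grasp; the last joint's range is limited). The gripper opens to 85 mm and grips with 20 to 120 N. Pads are 22 mm wide; open, the fingers measure 114 mm over their backs; the gripper's body (76 mm by 85 mm) begins 54 mm behind the grasp point. The pads swing forward as they close: fully open they stand 13 mm farther back than shut.
Start: joints at [1.274, 0.353, 1.633, -0, 1.155, -0.002], TCP at [181.591, 598.041, 231.281] pointing down, gripper open.
Joint ranges: [-2.63, 2.63], [-0.92, 2.1], [0.06, 2.66], [-1.3, 4.44], [0, 2.69], [-3.02, 3.02]. Speed limits (rad/s): [2.22, 2.22, 2.79, 3.14, 3.14, 3.14].

INTERFACE

Orientations are given as [roll, pitch, yaw] about the fixed x, y, z axes, in that order (R = Rz(yaw) Ry(pitch) Rx(roll)).
In Python, from rig import r gives the robot as it stands.
- The arm moves only by the tool arm_command, never from a script. Its argument "targets" is a list of rows, each a list of 6 numbers: the shift along the tool's x, y, z in m, then the turn, a rotation vector about the tool's x, y, z in rad. A call has 1 to 20 rows; each row shifts and turns the commanded pose from where the row before left it, along the tool's axes as they then stand; what a row does not reach is not made up. A row lasts 1/12 s, in which the tool goes at most 41.7 mm and 7.16 degrees, less where a joint would pass 70% of its speed; a pose out of reach is approached as far as the arm can. A call is refused whole if a number of a shift passes 0.0417 or a number of a turn 0.125, either way. A call with a gripper value outside its range is refused whole. "fingers" is the finger opening in m, from 0 to 0.0854, set as the call begins (left out, the last holds). The fingers move at their own pace and stop on an object; "squeeze" is the grip in N (left out, the last holds). Time passes only in rows, so rows that do not move let the fingers close. It gives the time, the measured TCP pose, the force and the opening at its end, in the units of the state.
- r.sense(): the state, without advancing time (a new reading comes with each control period).
- r.grab_frame(name): name is "scene" or "top"; returns a dict with "image" (384x512x3 uint8, blue, green, red), "fx", "fy", "cx", "cy" (pixels), "xyz" and "orientation" of the camera in the world. Camera axes: x right, y down, z forward; pixel columns grow to the right and rows downward; lengths in mm; the calibration is good to about 2 mm. A picture is of the moment at which its call begins. There is no depth.
- r.sign_off(): hands the job in, once; it reports no verdict.
The state is a dict: "clock": time; "qpos": joint angles; "qvel": joint speeds; "joint_efforts": joint torques, N m; "eef_pos": TCP position; "tcp_rot": TCP orientation; "contact_force": force on the tool from outside, world axes, zero at the start; "wrist_torque": the same for the moment, N m; "opening": opening from 0.0 (shut) to 1.0 (fully open).
Only numpy, scipy, OpenCV 4.12 (cv2) and the standard library are available. Lean on these libraries where they do the work, as an engineer would, in place of code of your own. Each camera call takes 0.05 s, during which the arm holds its last target.

## Working session

There is one attempt and no reset: what is moved stays moved. The work goes in short steps, Python scripts to look and compute and a tool call to move; the robot and the scene stay as the last step left them, time stands still between calls to the robot, and variables do not carry over. Pictures are saved under pics/ and viewed, and the job is handed in when it is done.

Besides the shell and the picture viewer there is one more tool, called after "Call:" by a JSON object that holds its "op" and its "data". arm_command: Moves the arm, as the interface text tells. Its arguments: {"type":"object","properties":{"targets":{"type":"array"},"fingers":{"type":"number"},"squeeze":{"type":"number"}},"required":["targets"]}

```bash
mkdir -p pics; ls
python3 - <<'E'
from rig import r
import cv2
print(r.sense())
for n in("scene","top"):
    f=r.grab_frame(n); cv2.imwrite(f"pics/{n}0.png",f["image"])
    print(n,{k:v for k,v in f.items() if k!="image"})
E
```

```text
pics
{'clock': 0.0, 'qpos': array([ 1.27361568e+00,  3.53659291e-01,  1.63417203e+00, -1.92492743e-05,
        1.15518039e+00, -2.39716876e-03]), 'qvel': array([-0.00056075,  0.00080938,  0.00027874, -0.00183157,  0.00023537,
        0.0010551 ]), 'joint_efforts': array([-4.54516470e-03, -6.05229735e+01, -3.42055857e+01, -5.32229460e-04,
        9.69006156e-03,  7.15798228e-05]), 'eef_pos': array([181.44269768, 597.56824229, 230.53850476]), 'tcp_rot': array([3.14157846e+00, 1.41909454e-03, 1.27602063e+00]), 'contact_force': array([-0.8584076 ,  0.92506393,  0.33347915]), 'wrist_torque': array([-0.01486913,  0.00779805, -0.03880036]), 'opening': 1.0013457041301117}
scene {'fx': 371.7504148340889, 'fy': 371.7504148340889, 'cx': 255.82309336933815, 'cy': 195.33708940144737, 'xyz': array([ 804.28773697, -468.57769831,  513.11516147]), 'orientation': array([-2.30222754e+00, -1.88765786e-03,  4.92385423e-01])}
top {'fx': 388.0664350783107, 'fy': 388.0664350783107, 'cx': 254.58499075559592, 'cy': 188.51930596708073, 'xyz': array([419.28504512, -41.39649781, 730.70785947]), 'orientation': array([-2.91286834e+00,  1.83500163e-03, -1.54321082e+00])}
```

View pics/scene0.png

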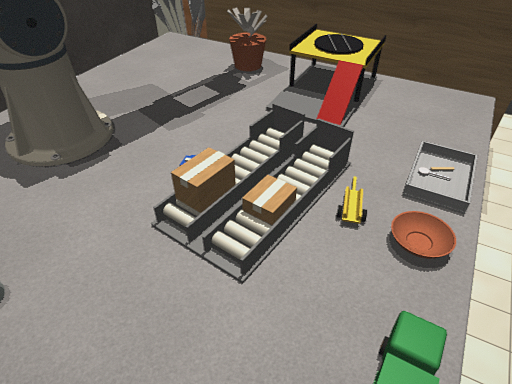

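View pics/top0.png

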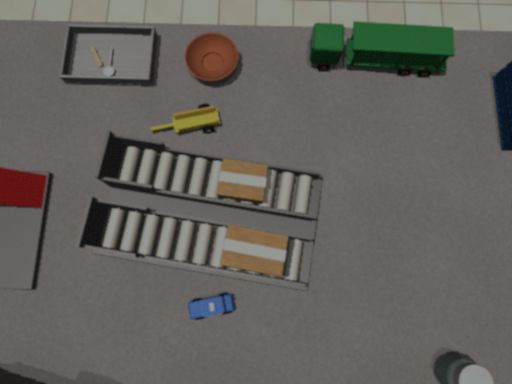

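The taller carton is in the near lane (top view about (255,251), scene about (204,178)). The low one is in the far lane (top about (243,181)). The bays are on the left of the top view, i.e. towards world +y. Next I'll get the corners.

```bash
cat > h.py <<'E'
import numpy as np,cv2
from scipy.spatial.transform import Rotation as R
def ray(f,uv):
    u,v=uv; d=np.array([(u-f["cx"])/f["fx"],(v-f["cy"])/f["fy"],1.])
    return np.array(f["xyz"]),R.from_euler("xyz",f["orientation"]).as_matrix()@d
def plane(f,uv,z):
    o,d=ray(f,uv); return o+d*(z-o[2])/d[2]
def tri(f,a,g,b):
    o,d=ray(f,a);p,e=ray(g,b)
    s=np.linalg.lstsq(np.c_[d,-e],p-o,rcond=None)[0]
    x,y=o+s[0]*d,p+s[1]*e
    return (x+y)/2,np.linalg.norm(x-y)
def proj(f,P):
    c=R.from_euler("xyz",f["orientation"]).as_matrix().T@(np.array(P)-f["xyz"])
    return c[0]/c[2]*f["fx"]+f["cx"],c[1]/c[2]*f["fy"]+f["cy"]
E
python3 - <<'E'
import cv2
a=cv2.imread("pics/scene0.png")[90:290,140:360]; cv2.imwrite("pics/s_crop.png",cv2.resize(a,None,fx=3.6,fy=3,interpolation=cv2.INTER_CUBIC)[:, :] if 0 else cv2.resize(a,None,fx=3,fy=3,interpolation=cv2.INTER_CUBIC))
a=cv2.imread("pics/top0.png")[125:295,70:335]; cv2.imwrite("pics/t_crop.png",cv2.resize(a,None,fx=3,fy=3,interpolation=cv2.INTER_CUBIC))
E
```

```text
(no output)
```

View pics/s_crop.png

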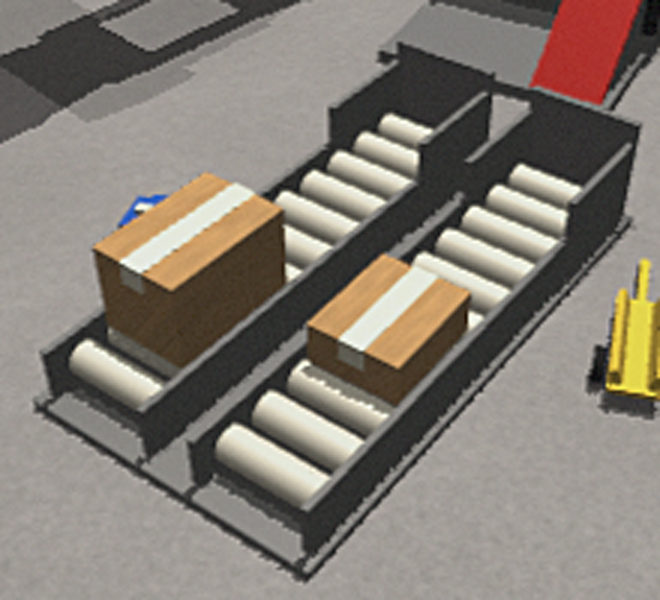

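View pics/t_crop.png

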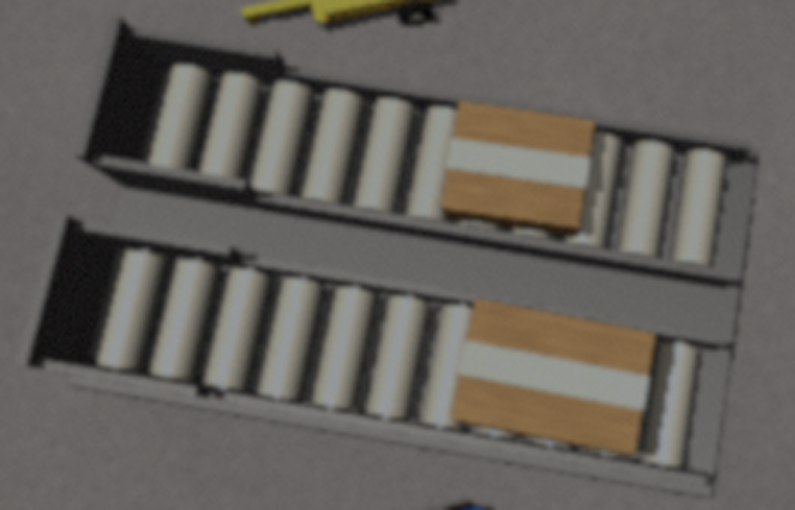

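```bash
cat > m.py <<'E'
from rig import r
from h import *
s=r.grab_frame("scene");t=r.grab_frame("top")
S=lambda x,y:(140+x/3-1/3,90+y/3-1/3)
T=lambda x,y:(70+x/3-1/3,125+y/3-1/3)
def show(name,L):
    P=[]
    for a,b in L:
        p,e=tri(s,S(*a),t,T(*b)); P.append(p); print(name,p.round(1),"gap",round(e,1))
    return np.array(P)
P=show("tall",[((95,250),(637,454)),((173,290),(655,333)),((285,212),(475,299)),((209,173),(451,420))])
c=P.mean(0);d=(P[2]+P[3]-P[0]-P[1])/2; print("centre top",c.round(1),"yaw",np.arctan2(d[1],d[0]),"len",np.linalg.norm(d))
q=np.array([plane(t,T(*x),102) for x in [(637,454),(655,333),(475,299),(451,420)]]);d=(q[2]+q[3]-q[0]-q[1])/2
print("plane top",q.mean(0).round(1),np.arctan2(d[1],d[0]),np.linalg.norm(d), np.linalg.norm(q[0]-q[1]))
P=show("low",[((308,327),(578,228)),((400,365),(594,121)),((469,294),(458,102)),((385,254),(443,213))])
print(P.mean(0).round(1))
P=show("depot",[((305,578),(757,155)),((40,405),(713,495)),((638,127),(122,20)),((398,45),(32,363))])
# roller & centre line
E=plane(t,T(735,325),0); print("entry mid",((P[0]+P[1])/2).round(1))
for n,f,uv in [("ytower",s,[(292,33),(384,45),(370,75)])]:
    for u in uv: print(n,[plane(f,u,z).round(0)[:2] for z in (100,150)])
E
python3 m.py
```

```text
tall [425.9 -82.6 100.2] gap 2.7
tall [489.3 -91.9 101.8] gap 1.5
tall [505.3   6.   98.5] gap 0.9
tall [440.9  16.5 100. ] gap 2.9
centre top [465.4 -38.  100.1] yaw 1.4145300581966578 len 99.72562565769003
plane top [464.5 -38.8 102. ] 1.4162492609588437 99.49206243610683 64.53738202269179
low [552.8 -49.7  67. ] gap 1.0
low [616.7 -57.4  71.6] gap 1.8
low [626.   22.8  68.2] gap 1.3
low [561.1  30.3  68.3] gap 5.4
[589.1 -13.5  68.8]
depot [ 616.2 -165.5    3.2] gap 0.4
depot [ 404.3 -134.6    4.5] gap 4.2
depot [665.7 221.   88.6] gap 1.3
depot [464.7 247.8  88.5] gap 0.4
entry mid [ 510.3 -150.     3.8]
ytower [array([318., 687.]), array([377., 548.])]
ytower [array([607., 724.]), array([631., 579.])]
ytower [array([627., 492.]), array([649., 376.])]
```

Call:
{"op": "arm_command", "data": {"targets": [[0,0,0,0,0,0.118],[0,0,0,0,0,0.118],[0,0,0,0,0,0.118],[0,0,0,0,0,0.118],[0,0,0,0,0,0.118],[0,0,0,0,0,0.118],[0,0,0,0,0,0.118],[0,0,0,0,0,0.118],[0,0,0,0,0,0.118],[0,0,0,0,0,0.118],[0,0,0,0,0,0.118],[0,0,0,0,0,0.118],[0,0,0,0,0,0],[0,0,0,0,0,0]], "fingers": 0.03, "squeeze": 40}}

```text
clock: 1.37
eef_pos: [181.6, 598.0, 231.1]
tcp_rot: [3.141, 0.0, -0.136]
contact_force: [0.7, -0.2, -0.1]
opening: 0.353
```

Call:
{"op": "arm_command", "data": {"targets": [[0.0185,0.034,0,0,0,0],[0.0185,0.034,0,0,0,0],[0.0185,0.034,0,0,0,0],[0.0185,0.034,0,0,0,0],[0.0185,0.034,0,0,0,0],[0.0185,0.034,0,0,0,0],[0.0185,0.034,0,0,0,0],[0.0185,0.034,0,0,0,0],[0.0185,0.034,0,0,0,0],[0.0185,0.034,0,0,0,0],[0.0185,0.034,0,0,0,0],[0.0185,0.034,0,0,0,0],[0.0185,0.034,0,0,0,0],[0.0185,0.034,0,0,0,0],[0.0185,0.034,0,0,0,0],[0.0185,0.034,0,0,0,0],[0.0185,0.034,0,0,0,0],[0.0185,0.034,0,0,0,0],[0.0185,0.034,0,0,0,0],[0.0185,0.034,0,0,0,0]]}}

```text
clock: 3.03
eef_pos: [453.3, -129.1, 231.5]
tcp_rot: [3.142, -0.001, -0.136]
contact_force: [0.8, 0.6, 0.2]
opening: 0.346
```

Call:
{"op": "arm_command", "data": {"targets": [[0,0,0.02,0,0,0],[0,0,0.025,0,0,0],[0,0,0.025,0,0,0],[0,0,0.025,0,0,0],[0,0,0.025,0,0,0],[0,0,0.02,0,0,0],[0,0,0.015,0,0,0],[0,0,0.01,0,0,0],[0,0,0.005,0,0,0],[0,0,0,0,0,0]]}}

```text
clock: 3.87
eef_pos: [452.7, -126.8, 60.6]
tcp_rot: [-3.141, 0.001, -0.138]
contact_force: [-0.5, -0.0, 0.3]
opening: 0.352
```

Run:
```python
from rig import r
import cv2, numpy as np
a=r.grab_frame("scene")["image"][90:290,140:360];b=r.grab_frame("top")["image"][115:295,70:335]
cv2.imwrite("pics/c1.png",np.hstack([cv2.resize(a,(396,360)),cv2.resize(b,(400,360))]));print(r.sense()["contact_force"])
```

```text
[0.34700996 0.74140882 0.38185024]
```

View pics/c1.png

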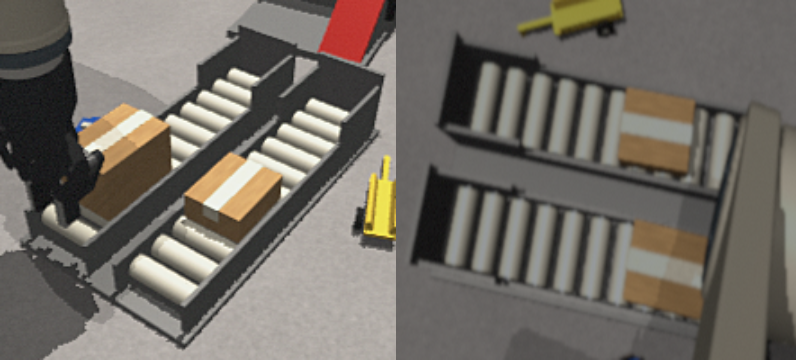

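The fingers are in the near lane behind the tall carton (left half about (70,210)). Both cartons stand as before, so I'll push slowly.

Call:
{"op": "arm_command", "data": {"targets": [[0,-0.006,0,0,0,0],[0,-0.006,0,0,0,0],[0,-0.005,0,0,0,0],[0,-0.003,0,0,0,0],[0,-0.003,0,0,0,0],[0,-0.003,0,0,0,0],[0,-0.003,0,0,0,0],[0,-0.003,0,0,0,0],[0,-0.004,0,0,0,0],[0,-0.005,0,0,0,0],[0,-0.006,0,0,0,0],[0,-0.006,0,0,0,0],[0,-0.007,0,0,0,0],[0,-0.007,0,0,0,0],[0,-0.008,0,0,0,0],[0,-0.008,0,0,0,0],[0,-0.008,0,0,0,0],[0,-0.008,0,0,0,0],[0,-0.008,0,0,0,0],[0,-0.008,0,0,0,0]]}}

```text
clock: 5.63
eef_pos: [469.3, -12.2, 61.3]
tcp_rot: [-3.142, -0.0, -0.14]
contact_force: [-0.2, -0.6, 0.1]
opening: 0.352
```

Run:
```python
from rig import r
import cv2, numpy as np
a=r.grab_frame("scene")["image"][90:290,140:360];b=r.grab_frame("top")["image"][115:295,70:335]
cv2.imwrite("pics/c2.png",np.hstack([cv2.resize(a,(396,360)),cv2.resize(b,(400,360))]));print(r.sense()["contact_force"])
```

```text
[-0.11144513 -0.77525532  0.32081388]
```

View pics/c2.png

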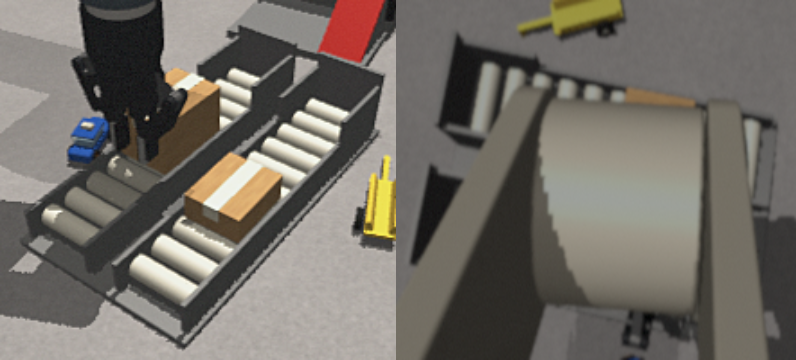

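The tall carton is sliding ahead of the fingers (left half about (180,120)) and the low carton is unchanged. I'll continue.

Call:
{"op": "arm_command", "data": {"targets": [[0,-0.006,0,0,0,0],[0,-0.008,0,0,0,0],[0,-0.008,0,0,0,0],[0,-0.008,0,0,0,0],[0,-0.008,0,0,0,0],[0,-0.008,0,0,0,0],[0,-0.008,0,0,0,0],[0,-0.008,0,0,0,0],[0,-0.008,0,0,0,0],[0,-0.008,0,0,0,0],[0,-0.008,0,0,0,0],[0,-0.008,0,0,0,0],[0,-0.007,0,0,0,0],[0,-0.006,0,0,0,0],[0,-0.006,0,0,0,0],[0,-0.005,0,0,0,0],[0,-0.004,0,0,0,0],[0,-0.003,0,0,0,0],[0,-0.002,0,0,0,0],[0,-0.002,0,0,0,0]]}}

```text
clock: 7.4
eef_pos: [487.1, 114.8, 61.3]
tcp_rot: [3.142, 0.0, -0.14]
contact_force: [-0.2, -0.3, 0.5]
opening: 0.351
```

Run:
```python
from rig import r
import cv2, numpy as np
a=r.grab_frame("scene")["image"][90:290,140:360];b=r.grab_frame("top")["image"][115:295,70:335]
cv2.imwrite("pics/c3.png",np.hstack([cv2.resize(a,(396,360)),cv2.resize(b,(400,360))]));print(r.sense()["contact_force"])
```

```text
[-0.57746305  0.1891398   0.56686567]
```

View pics/c3.png

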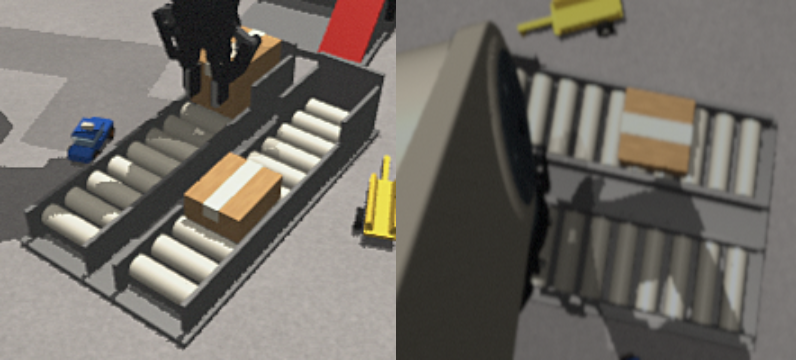

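The carton has entered the bay (left half about (240,75)), and I estimate the fingers have about 20 mm left to go. I'll creep forward and watch the force.

Call:
{"op": "arm_command", "data": {"targets": [[0,-0.002,0,0,0,0],[0,-0.002,0,0,0,0],[0,-0.002,0,0,0,0],[0,-0.002,0,0,0,0],[0,-0.002,0,0,0,0],[0,-0.002,0,0,0,0],[0,-0.001,0,0,0,0]]}}

```text
clock: 8.08
eef_pos: [489.0, 127.8, 61.3]
tcp_rot: [-3.142, -0.0, -0.14]
contact_force: [0.4, 0.7, -0.5]
opening: 0.353
```

Call:
{"op": "arm_command", "data": {"targets": [[0,-0.001,0,0,0,0],[0,-0.001,0,0,0,0],[0,-0.001,0,0,0,0]]}}

```text
clock: 8.33
eef_pos: [489.4, 130.6, 61.3]
tcp_rot: [3.142, -0.0, -0.14]
contact_force: [1.0, 0.3, 0.5]
opening: 0.349
```

Call:
{"op": "arm_command", "data": {"targets": [[0,-0.001,0,0,0,0],[0,-0.001,0,0,0,0],[0,-0.001,0,0,0,0]]}}

```text
clock: 8.58
eef_pos: [490.2, 132.7, 61.4]
tcp_rot: [3.14, -0.001, -0.14]
contact_force: [3.3, -14.9, 1.8]
opening: 0.351
```

Run:
```python
from rig import r
import cv2, numpy as np
a=r.grab_frame("scene")["image"][85:195,200:330]
cv2.imwrite("pics/c4.png",cv2.resize(a,None,fx=5,fy=5,interpolation=cv2.INTER_CUBIC));print(r.sense()["contact_force"])
```

```text
[ 2.47098844 -9.41692276  0.59504346]
```

View pics/c4.png

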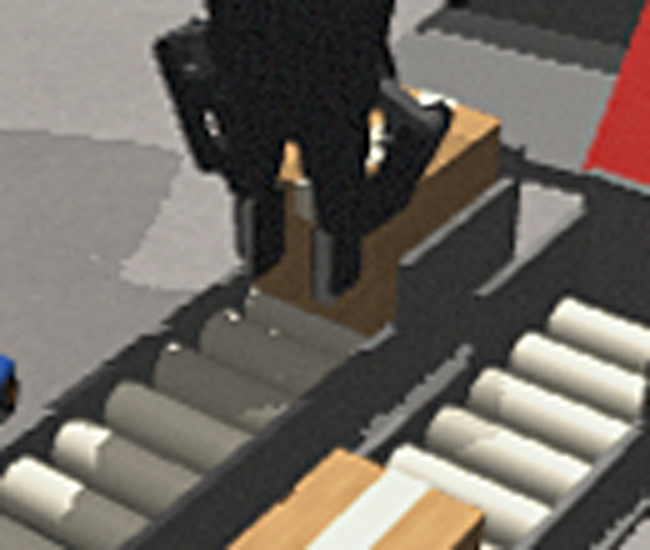

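The reaction reached 15 N at TCP y = 132.7 (predicted 134). The carton is against the end wall, its rear face sticking out about 10 mm past the bay cheek. I'll back off gently, lift, and look.

Call:
{"op": "arm_command", "data": {"targets": [[0,0,0,0,0,0],[0,0.0005,0,0,0,0],[0,0.0005,0,0,0,0],[0,0.0005,0,0,0,0],[0,0.0005,0,0,0,0],[0,0.001,0,0,0,0],[0,0.002,0,0,0,0],[0,0.004,0,0,0,0],[0,0.008,0,0,0,0],[0,0.012,0,0,0,0],[0,0.015,0,0,0,0],[0,0.015,0,0,0,0],[0,0.015,0,0,0,0],[0,0.01,0,0,0,0]]}}

```text
clock: 9.8
eef_pos: [477.3, 48.4, 61.2]
tcp_rot: [3.141, 0.0, -0.141]
contact_force: [-0.4, -0.2, 0.2]
opening: 0.352
```

Call:
{"op": "arm_command", "data": {"targets": [[0,0,-0.015,0,0,0],[0,0,-0.025,0,0,0],[0,0,-0.03,0,0,0],[0,0,-0.03,0,0,0],[0,0,-0.03,0,0,0],[0,0,-0.02,0,0,0],[-0.015,0.025,0,0,0,0],[-0.015,0.03,0,0,0,0],[-0.015,0.03,0,0,0,0],[-0.015,0.03,0,0,0,0],[-0.015,0.03,0,0,0,0],[-0.015,0.03,0,0,0,0],[-0.015,0.03,0,0,0,0],[-0.015,0.03,0,0,0,0],[-0.015,0.025,0,0,0,0],[0,0,0,0,0,0]]}}

```text
clock: 11.13
eef_pos: [304.9, -191.2, 211.2]
tcp_rot: [3.14, 0.001, -0.144]
contact_force: [1.4, 1.2, -0.5]
opening: 0.348
```

Run:
```python
from rig import r
import cv2, numpy as np
a=r.grab_frame("scene")["image"];b=r.grab_frame("top")["image"]
cv2.imwrite("pics/scene5.png",a);cv2.imwrite("pics/top5.png",b)
cv2.imwrite("pics/c5.png",np.hstack([cv2.resize(a[80:200,200:330],None,fx=3,fy=3,interpolation=2),cv2.resize(b[175:295,75:215],None,fx=2.9,fy=3,interpolation=2)]))
cv2.imwrite("pics/c5f.png",np.hstack([cv2.resize(a,(400,300)),cv2.resize(b,(400,300))]))
```

```text
(no output)
```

View pics/c5.png

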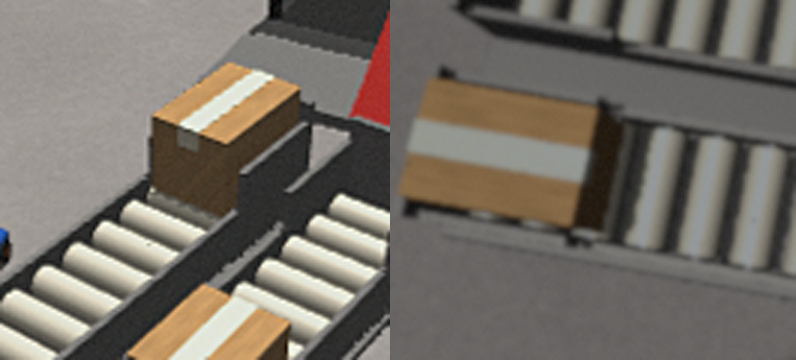

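View pics/c5f.png

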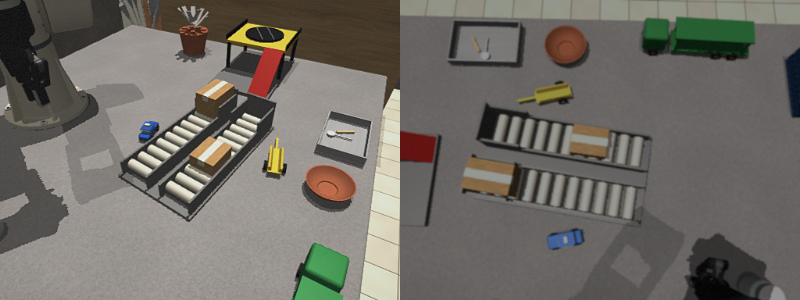

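The tall carton sits in the bay (top view about (120,235)), with its rear sticking out slightly, and the arm is clear. I'll check the position numerically and confirm that it stays still.

Run:
```python
from rig import r
from h import *
def boxes(im):
    h=cv2.cvtColor(im,cv2.COLOR_BGR2HSV); m=cv2.inRange(h,(8,90,110),(20,255,255))
    m=cv2.morphologyEx(m,cv2.MORPH_CLOSE,np.ones((15,15)))
    cs=[c for c in cv2.findContours(m,0,1)[0] if cv2.contourArea(c)>500]
    return [(cv2.minAreaRect(c)) for c in cs if 70<cv2.minAreaRect(c)[0][0]<330 and 120<cv2.minAreaRect(c)[0][1]<300]
f=r.grab_frame("top");u=np.array([.140,.990])
lane0=np.array([450.9,-141.6])+200*u
for n,im in (("before",cv2.imread("pics/top0.png")),("after",cv2.imread("pics/top5.png")),("now",f["image"])):
    for b in boxes(im):
        z=102 if max(b[1])>58 else 70
        p=plane(f,b[0],z); print(n,np.round(b[0],1),np.round(b[1],1),round(b[2],1),p.round(1),"depot x",round((p[:2]-lane0)@u,1))
```

```text
before [254.4 250.1] [61.6 40.8] 11.3 [464.2 -38.7 102. ] depot x -96.2
before [242.1 179.2] [46.  35.6] 8.1 [589.3 -13.4  70. ] depot x -53.7
after [111.6 224.9] [61.7 40.2] 9.9 [498.4 194.9 102. ] depot x 139.9
after [242.1 179.2] [46.  35.6] 8.1 [589.3 -13.4  70. ] depot x -53.7
now [111.6 224.9] [61.7 40.2] 9.9 [498.4 194.9 102. ] depot x 139.9
now [242.1 179.2] [46.  35.6] 8.1 [589.3 -13.4  70. ] depot x -53.7
```

Run:
```python
from rig import r
print(r.sense()["clock"],r.sense()["contact_force"]); print(r.sign_off())
```

```text
11.2833 [ 0.29942355  0.5095546  -0.09985933]
the job is handed in; nothing more can be done
None
```

The taller carton is home in its bay, and I handed the job in at about 11.3 s. I pushed it along the near lane from behind with slightly opened fingers at z ≈ 61 mm. I stopped when the end wall pushed back with about 15 N, then backed off slowly and moved the arm clear.

- **Tall carton:** its centre measured depot x ≈ 139.9 mm (home is 140), accurate to about 2 mm. It read the same in two pictures taken shortly after the arm moved clear, and it looks upright with its rear sticking slightly out of the bay.
- **Low carton:** its position in the picture was identical before and after.
- **Disagreements:** none of the checks failed. Two small ones turned up. The two-view height of the tall carton came out at 100 mm against the stated 102. Contact with the wall came about 1 mm earlier than predicted, which is within the calibration error.

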